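# Clip the lid of a thermostat parts box shut all round

### The job

The big clear parts box in the middle of the packing bench has its pale grey lid laid on, but the four locking clips around the lid's rim still stand out. Press each clip down and in against the box wall with the fingers until all four have clicked shut. It only wants pushing: do not lift the box or its lid, keep the box where it stands, and leave the other things on the bench alone.

Things in the scene. Friction and masses are not known exactly. Their poses are not given: they have to be found in the camera images.
- parts_box: Clear plastic parts box, loose but heavy (about 3 kg, holds six thermostat elements; stays put under sideways pushes up to about 13 N, harder ones slide it). Walls 140 mm along its x, 200 mm along its y, 100 mm high. Origin: centre of its underside, on the bench; z up. The lid's rim is 152 x 212 mm (x, y), its flat top 104 to 107 mm above the bench; over the shut clips' beads it measures about 162 x 222 mm.
- lid_top (a point): Centre of the pale grey lid's top face, 107 mm above the bench.
- lid (a joint): Height of the lid above its seat on the box (m): 0 = seated, as at the start. Until the clips are shut the lid is held by its weight only (about 2 N) and would come up with anything that pulls a clip upward.
- clip_front (a joint): Angle (rad) of the pale grey clip on the box's -x side: a hinged plate on the lid's edge. 0 = shut, flat against the wall; 1.57 = standing straight out, level; starts between 0.75 and 1.45, limit 1.9. Swings freely to about 0.28, where its inner lip meets a springy rib on the wall; pushed inward (5 N near its free edge, 10 N halfway up) it passes the rib at 0.14 and snaps to 0. Shut is below 0.05.
- clip_back (a joint): The same for the clip on the box's +x side. The clips stay at the angle where they are left; let go before it has snapped, a clip stays open.
- clip_left (a joint): The same for the clip on the box's +y side.
- clip_right (a joint): The same for the clip on the box's -y side.
- clip_front_hinge (a point): Middle of the front clip's hinge line on the lid's edge, 76 mm from the box's centre towards its -x, 100 mm above the bench. The clip is 110 mm wide along the side, 3 mm thick, 32 mm from hinge to free edge, with a bead along the outside of the free edge. Shut, its outer face lies 3 mm outside this line (5 mm at the bead), its free edge 32 mm below.
- clip_back_hinge (a point): The same for the back clip (110 mm wide), 76 mm towards the box's +x.
- clip_left_hinge (a point): The same for the left clip (80 mm wide), 106 mm towards the box's +y.
- clip_right_hinge (a point): The same for the right clip (80 mm wide), 106 mm towards the box's -y.
- clip_front_edge (a point): Middle of the front clip's free edge (30 mm from the hinge); moves with the clip.
- clip_back_edge (a point): The same for the back clip.
- clip_left_edge (a point): The same for the left clip.
- clip_right_edge (a point): The same for the right clip.
- thermostat_a: Bystander: brass thermostat element, upright, 58 mm over its flange, 90 mm tall, loose; origin under its foot. It stands off one corner of the box, clear of the middle of the sides.
- thermostat_b: Bystander: the same in steel, off another corner of the box.
- gasket: Bystander: black rubber ring lying flat, 62 mm across, 6 mm high, off a corner of the box; origin under its centre.
- marker: Bystander: grey marker pen with a black cap, 130 mm long, 18 mm thick, lying off a corner of the box.
- carton_a: Bystander: small closed carton, 85 x 85 x 95 mm, to the right; origin under its centre.
- tape_roll: Bystander: roll of packing tape lying flat, 96 mm across, 48 mm high, to the left.
- small_box: Bystander: smaller clip box, 112 x 142 mm, 62 mm high, already shut, to the left.

How it is judged:
By the outcome, as a careful person would: the job done as asked, in the order asked, and still so for the second after the job is handed in, with the robot touching nothing.
It also fails if it takes over 58 s, if anything falls off the work surface, if the arm or the gripper's body presses on something with over 40 N, if the wrist force passes 120 N, or if a joint passes its speed limit or range.

### The arm

A 6-joint arm with a two-finger parallel gripper is mounted at the origin on the work surface. World frame = base frame: x ahead of the robot, y to its left, z up, the work surface at z = 0. Lengths are in m, angles in rad, forces in N, time in s.
With the tool pointing down it reaches from about 0.35 to 0.775 m from the base axis. Payload 5.5 kg.
Tool frame: the origin (TCP) lies midway between the tips of the shut fingers; the grasp point (between the pads) lies grasp_offset behind it (grasp_offset is the distance from the TCP to the grasp point, in m); z points along the fingers, y is the line along which they close (so a half turn about z gives the same grasp; the last joint's range is limited). The gripper opens to 85 mm and grips with 20 to 120 N. Pads are 22 mm wide; open, the fingers measure 114 mm over their backs; the gripper's body (76 mm by 85 mm) begins 54 mm behind the grasp point. The pads swing forward as they close: fully open they stand 13 mm farther back than shut.
Start: joints at [-1.33, 0.313, 0.046, 1.304, 0, 1.431], TCP at [0.214, -0.534, 0.231] pointing down, gripper open.
Joint ranges: [-2.76, 2.76], [-0.86, 1.69], [-1.03, 1.26], [-2.2, 2.34], [-1.47, 1.5], [-3.14, 3.14]. Speed limits (rad/s): [2.57, 2.57, 3.14, 3.14, 3.14, 3.14].

### API

Orientations are given as a unit quaternion [w, x, y, z].
In Python, from workcell import * gives the robot as it stands.
- The arm moves only by the tool step_arm, never from a script. Its argument "deltas" is a list of rows, each a list of 7 numbers: the shift along the world's x, y, z in mm, then the turn, a rotation vector about the world's x, y, z in degrees, then the gripper's target within -1 to 1 (fully open at 1, half-way at 0, shut at -1). A call has 1 to 5 rows; each row shifts and turns the commanded pose from where the row before left it; what a row does not reach is not made up. A row lasts 1/10 s, in which the tool goes at most 50 mm and 8.59 degrees, less where a joint would pass 70% of its speed; a pose out of reach is approached as far as the arm can. A call is refused whole if a number of a shift passes 50 or a number of a turn 8.59, either way. A call with a gripper value outside its range is refused whole. The fingers move at their own pace and stop on an object; "newtons" is the grip in N (left out, the last holds). Time passes only in rows, so rows that do not move let the fingers close. It gives the time, the measured TCP pose, the force, the opening and the grip force at its end, in the units of the state.
- get_state(): the state, without advancing time (a new reading comes with each control period).
- read_camera(name): name is "scene" or "top" or "wrist"; returns a dict with "image" (480x640x3 uint8, red, green, blue), "z_map" (480x640 float32, m along the optical axis (not along the pixel's ray), 0 where there is no reading), "K" (3x3 intrinsics, pixels), "world_from_camera" (4x4, takes a point from camera to world coordinates). Camera axes: x right, y down, z forward; pixel columns grow to the right and rows downward; lengths in m; the calibration is good to about 2 mm. A picture is of the moment at which its call begins.
- hand_in(): hands the job in; it is judged then, once.
The state is a dict: "clock": time; "joint_pos": joint angles; "qvel": joint speeds; "tau": joint torques, N m; "tcp_pos": TCP position; "orientation": TCP orientation; "wrist_force": force on the tool from outside, world axes, zero at the start; "ft_torque": the same for the moment, N m; "finger_gap": finger opening in m; "grip_force": force on a finger pad.
Only numpy, scipy, OpenCV 4.12 (cv2) and the standard library are available. Lean on these libraries where they do the work, as an engineer would, in place of code of your own. Each camera call takes 0.05 s, during which the arm holds its last target. There are 200 camera calls.

## Working session

There is one attempt and no reset: what is moved stays moved. The work goes in short steps, Python scripts to look and compute and a tool call to move; the robot and the scene stay as the last step left them, time stands still between calls to the robot, and variables do not carry over. Pictures are saved under pics/ and viewed, at most 10 in all, crops included, and the job is handed in when it is done.

Besides the shell and the picture viewer there is one more tool, called after "Emit:" in YAML: its name, and indented under it one key for each argument. step_arm: Moves the arm, as the interface text tells. Its arguments: {"type":"object","properties":{"deltas":{"type":"array","items":{"type":"array","items":{"type":"number"}}},"newtons":{"type":"number"}},"required":["deltas"]}

```bash
mkdir -p pics; python3 - <<'E'
from workcell import *
import cv2,numpy as np
s=get_state();print(s)
for n in("top","scene"):
    d=read_camera(n);cv2.imwrite(f"pics/{n}0.png",d["image"][:,:,::-1]);np.savez(f"{n}0.npz",**d);print(n,d["K"].tolist(),d["world_from_camera"].round(4).tolist())
E
```

```text
{'clock': 0.0, 'joint_pos': array([-1.32955069e+00,  3.14002539e-01,  4.49863298e-02,  1.30358069e+00,
       -1.45496663e-06,  1.43120585e+00]), 'qvel': array([ 1.21600864e-03,  6.14358073e-05, -1.29864590e-03,  1.34560786e-04,
        5.75748149e-04, -7.46890673e-04]), 'tau': array([-1.01956930e-04, -4.80625927e+01,  2.98534673e+01,  1.92697509e-02,
       -1.49789835e-04, -2.50754425e-06]), 'tcp_pos': array([ 0.21360099, -0.53331599,  0.23041065]), 'orientation': array([-8.99088040e-04,  9.81924798e-01,  1.89269332e-01, -4.64662872e-05]), 'wrist_force': array([-0.575389  , -0.31841155,  0.30142456]), 'ft_torque': array([-0.03204163,  0.04840504,  0.04144362]), 'grip_force': 0.0, 'finger_gap': 0.08557390100475444}
top [[485.81174731520423, 0.0, 320.2583864147165], [0.0, 485.81174731520423, 244.49931762959957], [0.0, 0.0, 1.0]] [[0.0128, -0.989, 0.1473, 0.4213], [-0.9999, -0.0126, 0.0019, -0.0079], [-0.0, -0.1473, -0.9891, 1.0704], [0.0, 0.0, 0.0, 1.0]]
scene [[507.59254417940394, 0.0, 319.2913649109946], [0.0, 507.59254417940394, 232.80068730502023], [0.0, 0.0, 1.0]] [[0.6529, 0.5597, -0.5104, 1.1921], [0.7574, -0.4927, 0.4285, -0.5036], [-0.0117, -0.6663, -0.7456, 0.9855], [0.0, 0.0, 0.0, 1.0]]
```

View pics/top0.png

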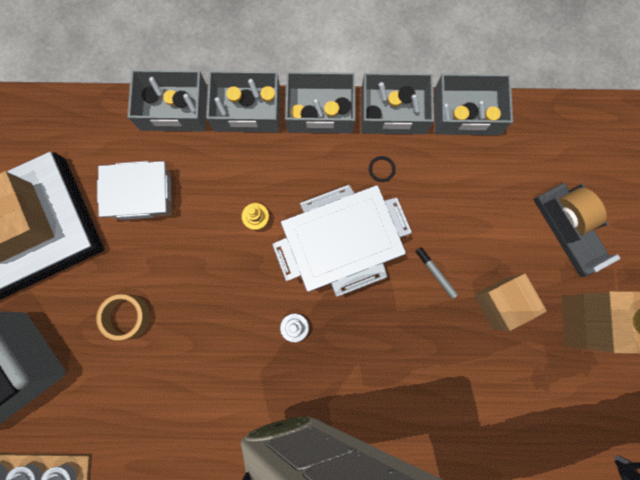

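View pics/scene0.png

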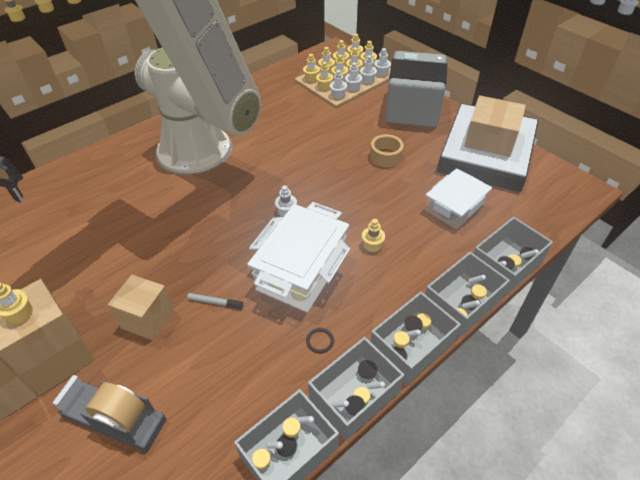

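The top view shows the lid centred near pixel (343,238). Its clips are at (328,200) back, (398,216) right, (360,279) front and (287,259) left. The brass element is at (255,216), the steel one at (294,327), the gasket at (381,169) and the marker at (437,272). In the scene view, all four clips stand out.

```bash
cat > h.py <<'E'
import numpy as np,cv2
def pts(d):
    z=d["z_map"];v,u=np.mgrid[:480,:640];K=d["K"]
    p=np.stack([(u-K[0,2])/K[0,0]*z,(v-K[1,2])/K[1,1]*z,z],-1)
    T=d["world_from_camera"];return p@T[:3,:3].T+T[:3,3]
E
python3 - <<'E'
from h import *
d=np.load("top0.npz");P=pts(d);im=d["image"].astype(int)
v,u=np.mgrid[:480,:640]
roi=(u>265)&(u<415)&(v>180)&(v<300)
m=roi&(abs(P[...,2]-.107)<.006)&(im.min(-1)>150)
n,l,st,c=cv2.connectedComponentsWithStats(cv2.morphologyEx(m.astype(np.uint8),cv2.MORPH_OPEN,np.ones((7,7))))
k=1+st[1:,4].argmax();q=P[l==k]
r=cv2.minAreaRect((q[:,:2]*1000).astype(np.float32));print(r,np.median(q[:,2]),st[k])
# long axis = box y
a=np.deg2rad(r[2]); (w,h)=r[1]
ya=a if w>h else a+np.pi/2
ey=np.array([np.cos(ya),np.sin(ya)]); ey*=np.sign(ey[1]); ex=np.array([ey[1],-ey[0]])
c=np.array(r[0])/1000
print("yaw",np.rad2deg(np.arctan2(ex[1],ex[0])))
L=(P[...,:2]-c);bx=L@ex;by=L@ey;z=P[...,2];ok=im.min(-1)>110
for nm,rad,lat,h0 in(("front",-bx,by,.076),("back",bx,by,.076),("left",by,bx,.106),("right",-by,bx,.106)):
    s=ok&(abs(lat)<.035)&(rad>h0+.004)&(rad<h0+.04)&(z>.06)&(z<.115)
    o=rad[s]-h0;print(nm,s.sum(),"max out",np.percentile(o,97).round(4),"slope",np.polyfit(o,z[s],1).round(3))
for nm,b in(("brass",(255,216)),("steel",(294,327)),("gask",(381,169)),("mk1",(422,252)),("mk2",(455,295))):
    i=b[::-1];print(nm,bx[i].round(3),by[i].round(3),z[i].round(3),P[i].round(3))
E
```

```text
((581.6826782226562, -54.849395751953125), (124.51728820800781, 183.1300048828125), 22.256637573242188) 0.1059779012270694 [ 297  197   93   76 4727]
yaw 22.25663757324218
front 385 max out 0.0279 slope [-0.563  0.101]
back 297 max out 0.0264 slope [-0.932  0.104]
left 451 max out 0.0342 slope [-0.253  0.103]
right 314 max out 0.0256 slope [-0.492  0.1  ]
brass 0.114 0.155 0.07 [0.629 0.132 0.07 ]
steel -0.13 0.16 0.088 [0.401 0.044 0.088]
gask 0.129 -0.147 -0.001 [ 0.757 -0.142 -0.001]
mk1 -0.082 -0.155 0.015 [ 0.565 -0.229  0.015]
mk2 -0.194 -0.184 0.014 [ 0.472 -0.299  0.014]
```

```bash
python3 - <<'E'
from h import *
for nm in("top","scene"):
    d=np.load(nm+"0.npz");P=pts(d);im=d["image"].astype(int)
    c0=np.array([.5817,-.0548]);R=np.linalg.norm(P[...,:2]-c0,axis=-1)
    mm=(R<.14)&(P[...,2]>.1)&(P[...,2]<.115)
    m=cv2.morphologyEx(mm.astype(np.uint8),cv2.MORPH_OPEN,np.ones((5,5)))
    K=d["K"];T=d["world_from_camera"]
    cs,_=cv2.findContours(m,0,2);C=max(cs,key=cv2.contourArea)[:,0].astype(float)
    ray=np.c_[(C-K[:2,2])/[K[0,0],K[1,1]],np.ones(len(C))]@T[:3,:3].T
    W=T[:3,3]+ray*((.107-T[2,3])/ray[:,2:])
    r=cv2.minAreaRect((W[:,:2]*1000).astype(np.float32));print(nm,r,np.median(P[...,2][m>0]),m.sum())
    o=cv2.cvtColor(im.astype(np.uint8),cv2.COLOR_RGB2BGR)
    cv2.drawContours(o,[C.astype(int)],-1,(0,0,255),1)
    u,v=C.mean(0).astype(int);cv2.imwrite(f"pics/{nm}1.png",cv2.resize(o[v-75:v+75,u-100:u+100],None,fx=3,fy=3,interpolation=0)) 
a,b=[cv2.imread(f"pics/{n}1.png") for n in("top","scene")]
cv2.imwrite("pics/both1.png",cv2.resize(np.vstack([a,b]),None,fx=.66,fy=.66))
E
```

```text
top ((579.0100708007812, -51.025787353515625), (156.144287109375, 219.9403076171875), 22.553255081176758) 0.10504533200661281 7199
scene ((584.0482177734375, -51.14338684082031), (160.58065795898438, 225.80357360839844), 24.333614349365234) 0.10575582390628269 4697
```

View pics/both1.png

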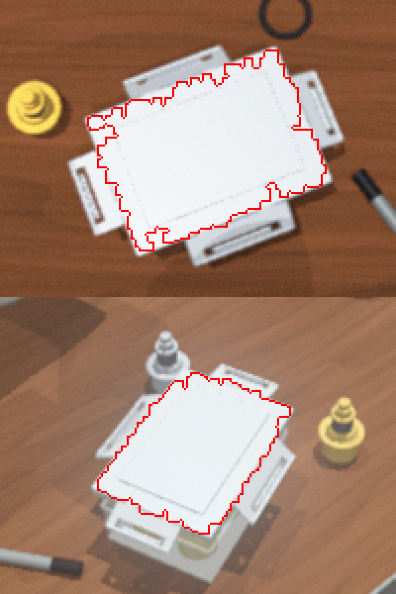

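The crops show the lid noticeably brighter than its clips in the top view, and the depth contour is ragged. I'll switch to a brightness threshold.

```bash
python3 - <<'E'
from h import *
for nm in("top","scene"):
    d=np.load(nm+"0.npz");P=pts(d);g=d["image"].min(-1)
    R=np.linalg.norm(P[...,:2]-[.5805,-.051],axis=-1)
    K=d["K"];T=d["world_from_camera"]
    print(nm,[int(np.percentile(g[(R<.05)],q)) for q in(5,50,95)])
    for t in(195,205,215,225):
        m=((R<.16)&(g>t)).astype(np.uint8)
        m=cv2.morphologyEx(cv2.morphologyEx(m,cv2.MORPH_CLOSE,np.ones((3,3))),cv2.MORPH_OPEN,np.ones((9,9)))
        cs,_=cv2.findContours(m,0,2)
        if not cs: continue
        C=max(cs,key=cv2.contourArea)[:,0].astype(float)
        ray=np.c_[(C-K[:2,2])/[K[0,0],K[1,1]],np.ones(len(C))]@T[:3,:3].T
        W=T[:3,3]+ray*((.107-T[2,3])/ray[:,2:])
        r=cv2.minAreaRect((W[:,:2]*1000).astype(np.float32));print(t,np.round(r[0],1),np.round(r[1],1),round(r[2],2),cv2.contourArea((W[:,:2]*1000).astype(np.float32)))
E
```

```text
top [236, 239, 241]
195 [575.8 -53.8] [168.5 260.7] 20.03 34857.36270700796
205 [573.9 -49.6] [167.8 242.9] 19.96 33473.69997753856
215 [577.2 -43.5] [154.5 229.2] 21.25 31650.13246276496
225 [577.2 -42.2] [151.4 227.4] 21.72 31300.936947257607
scene [234, 236, 236]
195 [590.3 -59.9] [200.8 268.2] 44.9 39284.92192650037
205 [586.4 -55.2] [195.  246.5] 42.09 36563.670395821275
215 [589.6 -53.7] [181.9 247.4] 24.53 35021.88519129164
225 [582.7 -46.7] [152.5 224.5] 21.79 30532.57872562486
```

```bash
python3 - <<'E'
from h import *
from scipy.ndimage import map_coordinates as mc
for nm in("top","scene"):
    d=np.load(nm+"0.npz");g=d["image"].min(-1).astype(float);K=d["K"];T=d["world_from_camera"];Ti=np.linalg.inv(T)
    c=np.array([.578,-.05]);yaw=np.deg2rad(21)
    for it in range(5):
        ex=np.array([np.cos(yaw),np.sin(yaw)]);ey=np.array([-ex[1],ex[0]]);res={}
        for s,(n,t,h,lo,hi) in dict(F=(-ex,ey,.076,.066,.096),B=(ex,ey,.076,.066,.096),L=(ey,ex,.106,.05,.068),R=(-ey,ex,.106,.05,.068)).items():
            o=[]
            for lat in np.r_[-np.linspace(lo,hi,12),np.linspace(lo,hi,12)]:
                rr=np.arange(-.016,.016,.0005)
                xy=c+np.outer(h+rr,n)+lat*t
                p=np.c_[xy,np.full(len(xy),.1055),np.ones(len(xy))]@Ti.T
                uv=p[:,:2]/p[:,2:3]*[K[0,0],K[1,1]]+K[:2,2]
                f=mc(g,[uv[:,1],uv[:,0]],order=1);k=np.argmax(f[:-4]-f[4:]);
                if (f[:-4]-f[4:])[k]>15:o.append((lat,rr[k]+.001))
            o=np.array(o)
            med=np.median(o[:,1]);o=o[abs(o[:,1]-med)<.005];res[s]=(*np.polyfit(o[:,0],o[:,1],1),len(o))
        c=c+ex*(res["B"][1]-res["F"][1])/2+ey*(res["L"][1]-res["R"][1])/2
        yaw-=np.mean([res["B"][0],-res["F"][0]]) 
    print(nm,c.round(4),np.rad2deg(yaw).round(2),{k:np.round(v,4).tolist() for k,v in res.items()})
E
```

```text
top [ 0.5806 -0.0508] 21.86 {'F': [-0.0003, 0.0003, 24.0], 'B': [-0.0001, 0.0002, 24.0], 'L': [-0.0004, 0.0002, 24.0], 'R': [-0.0012, 0.0002, 24.0]}
scene [ 0.5834 -0.052 ] 21.86 {'F': [0.0015, 0.0001, 20.0], 'B': [0.0002, 0.0, 24.0], 'L': [0.0018, 0.0001, 24.0], 'R': [-0.0016, 0.0, 24.0]}
```

Emit:
step_arm:
  deltas:
    - [38,32,0,0,0,0,-1]
    - [38,32,0,0,0,0,-1]
    - [38,32,0,0,0,0,-1]
    - [38,32,0,0,0,0,-1]
    - [38,32,0,0,0,0,-1]
  newtons: 40

```text
clock: 0.6
tcp_pos: [0.4047, -0.3723, 0.231]
orientation: [-0.0, 0.982, 0.189, -0.0]
wrist_force: [0.2, -1.3, -1.0]
finger_gap: 0.0122
grip_force: 0.0
```

Emit:
step_arm:
  deltas:
    - [38,32,0,0,0,0,-1]
    - [38,32,0,0,0,0,-1]
    - [38,32,0,0,0,0,-1]
    - [38,32,0,0,0,0,-1]
    - [38,32,0,0,0,0,-1]

```text
clock: 1.1
tcp_pos: [0.5948, -0.2121, 0.2309]
orientation: [-0.0, 0.982, 0.189, -0.0]
wrist_force: [-0.1, -0.7, 0.4]
finger_gap: 0.0003
grip_force: 0.0
```

Emit:
step_arm:
  deltas:
    - [38,32,0,0,0,0,-1]
    - [0,0,0,0,0,0,-1]
    - [0,0,0,0,0,0,-1]

```text
clock: 1.4
tcp_pos: [0.632, -0.1805, 0.23]
orientation: [-0.0, 0.982, 0.191, -0.001]
wrist_force: [-0.0, 0.3, 1.0]
finger_gap: -0.0002
grip_force: 0.0
```

```bash
cat >> h.py <<'E'
C=np.array([.582,-.051]);Y=np.deg2rad(21.86)
EX=np.array([np.cos(Y),np.sin(Y)]);EY=np.array([-EX[1],EX[0]])
S=dict(F=(-EX,.076),B=(EX,.076),L=(EY,.106),R=(-EY,.106))
def rel(s,side):
    p=np.array(s["tcp_pos"]);n,h=S[side];q=p[:2]-C
    t=[EY,EX][side in"LR"]
    print("t",round(s["clock"],2),"tcp",p.round(4),"rad-hinge mm",((q@n-h)*1000).round(1),"lat",(q@t*1000).round(1),"F",np.round(s["wrist_force"],1),"Frad",(np.array(s["wrist_force"])[:2]@n).round(1),"gap",round(s["finger_gap"],4),"q",np.round(s["orientation"],3))
def goto(s,side,rad):
    n,h=S[side];print(side,"to",rad,"delta mm",((C+n*(h+rad/1000)-np.array(s["tcp_pos"])[:2])*1000).round(1))
E
python3 - <<'E'
from workcell import *
from h import *
s=get_state();rel(s,"R");goto(s,"R",30.5)
d=read_camera("wrist");cv2.imwrite("pics/w0.png",d["image"][:,:,::-1])
E
```

```text
t 1.4 tcp [ 0.632  -0.1805  0.23  ] rad-hinge mm 32.8 lat -1.8 F [-0.   0.3  1. ] Frad -0.3 gap -0.0002 q [-0.     0.982  0.191 -0.001]
R to 30.5 delta mm [0.8 2.8]
```

View pics/w0.png

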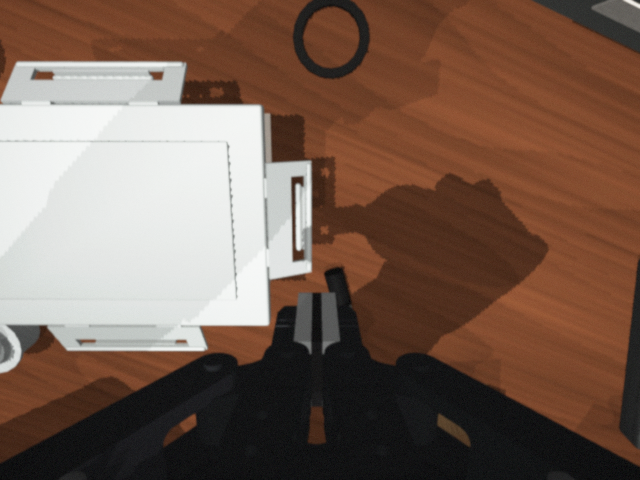

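The wrist view shows the right clip at (290,220), with a slot through it, and the shut fingertips at (317,300). The tool lines up with the box. Next I descend just outside the clip's hinge line.

Emit:
step_arm:
  deltas:
    - [1,3,-40,0,0,0,-1]
    - [0,0,-40,0,0,0,-1]
    - [0,0,-30,0,0,0,-1]
    - [0,0,-10,0,0,0,-1]
    - [0,0,-10,0,0,0,-1]

```text
clock: 1.95
tcp_pos: [0.6318, -0.1801, 0.1013]
orientation: [-0.0, 0.982, 0.188, -0.0]
wrist_force: [0.2, 0.4, 0.2]
finger_gap: -0.0003
grip_force: 0.0
```

Emit:
step_arm:
  deltas:
    - [0,0,-8,0,0,0,-1]
    - [0,0,-8,0,0,0,-1]
    - [0,0,-8,0,0,0,-1]
    - [0,0,-8,0,0,0,-1]
    - [0,0,-3,0,0,0,-1]

```text
clock: 2.45
tcp_pos: [0.6325, -0.1787, 0.0656]
orientation: [-0.0, 0.982, 0.189, -0.0]
wrist_force: [-0.8, 0.3, -0.2]
finger_gap: -0.0
grip_force: 0.1
```

```bash
python3 - <<'E'
from workcell import *
from h import *
s=get_state();rel(s,"R")
d=read_camera("wrist");a=d["image"][:,:,::-1];d=read_camera("top");b=d["image"][170:310,250:430,::-1]
cv2.imwrite("pics/w1.png",np.hstack([cv2.resize(a,(400,300)),cv2.resize(b,(386,300))]))
E
```

```text
t 2.45 tcp [ 0.6325 -0.1787  0.0656] rad-hinge mm 31.3 lat -0.7 F [-0.8  0.3 -0.2] Frad -0.6 gap -0.0 q [-0.     0.982  0.189 -0.   ]
```

View pics/w1.png

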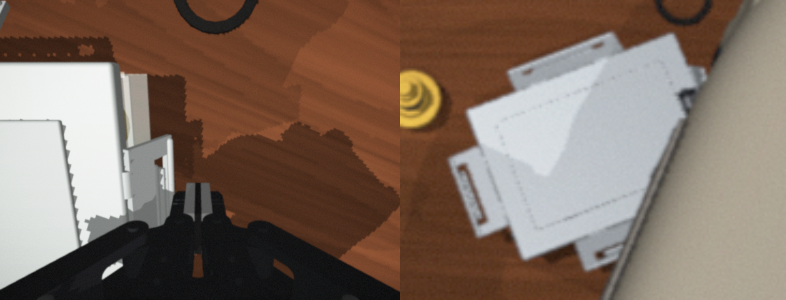

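The right clip is now folded down inside the fingers, at about (150,180) in the left panel. Next I push inward along the box's +y.

Emit:
step_arm:
  deltas:
    - [-1.1,2.8,0,0,0,0,-1]
    - [-1.1,2.8,0,0,0,0,-1]
    - [-0.7,1.9,0,0,0,0,-1]
    - [0,0,0,0,0,0,-1]

```text
clock: 2.95
tcp_pos: [0.6299, -0.1711, 0.0666]
orientation: [0.0, 0.982, 0.189, 0.0]
wrist_force: [-0.2, 0.0, -0.2]
finger_gap: 0.0002
grip_force: 0.0
```

Emit:
step_arm:
  deltas:
    - [-0.4,0.9,0,0,0,0,-1]
    - [-0.4,0.9,0,0,0,0,-1]
    - [0,0,0,0,0,0,-1]

```text
clock: 3.25
tcp_pos: [0.6296, -0.1702, 0.0668]
orientation: [0.001, 0.982, 0.189, 0.0]
wrist_force: [-0.2, -2.6, 0.9]
finger_gap: 0.0001
grip_force: 1.3
```

```bash
python3 - <<'E'
from workcell import *
from h import *
rel(get_state(),"R")
E
```

```text
t 3.25 tcp [ 0.6296 -0.1702  0.0668] rad-hinge mm 22.4 lat -0.3 F [-0.2 -2.6  0.9] Frad 2.4 gap 0.0001 q [0.001 0.982 0.189 0.   ]
```

Emit:
step_arm:
  deltas:
    - [-0.4,0.9,0,0,0,0,-1]
    - [-0.4,0.9,0,0,0,0,-1]
    - [0,0,0,0,0,0,-1]

```text
clock: 3.55
tcp_pos: [0.629, -0.1685, 0.0671]
orientation: [0.001, 0.982, 0.189, 0.001]
wrist_force: [1.8, -3.9, 3.8]
finger_gap: -0.0001
grip_force: 3.2
```

Emit:
step_arm:
  deltas:
    - [-0.4,0.9,0,0,0,0,-1]
    - [0,0,0,0,0,0,-1]

```text
clock: 3.75
tcp_pos: [0.6286, -0.1676, 0.0668]
orientation: [0.001, 0.982, 0.189, 0.001]
wrist_force: [2.0, -5.1, 2.1]
finger_gap: -0.0003
grip_force: 3.4
```

```bash
python3 - <<'E'
from workcell import *
from h import *
rel(get_state(),"R")
E
```

```text
t 3.75 tcp [ 0.6286 -0.1676  0.0668] rad-hinge mm 19.5 lat -0.1 F [ 2.  -5.1  2.1] Frad 5.5 gap -0.0003 q [0.001 0.982 0.189 0.001]
```

Emit:
step_arm:
  deltas:
    - [-0.4,0.9,0,0,0,0,-1]
    - [0,0,0,0,0,0,-1]

```text
clock: 3.95
tcp_pos: [0.6281, -0.1663, 0.0664]
orientation: [0.0, 0.982, 0.189, 0.001]
wrist_force: [2.8, -4.5, 1.5]
finger_gap: 0.0003
grip_force: 2.7
```

Emit:
step_arm:
  deltas:
    - [-0.4,0.9,0,0,0,0,-1]
    - [0,0,0,0,0,0,-1]

```text
clock: 4.15
tcp_pos: [0.6266, -0.1643, 0.0659]
orientation: [-0.001, 0.982, 0.189, -0.0]
wrist_force: [1.0, -1.4, 0.6]
finger_gap: 0.0005
grip_force: 0.6
```

```bash
python3 - <<'E'
from workcell import *
from h import *
rel(get_state(),"R")
E
```

```text
t 4.15 tcp [ 0.6266 -0.1643  0.0659] rad-hinge mm 15.8 lat -0.8 F [ 1.  -1.4  0.6] Frad 1.7 gap 0.0005 q [-0.001  0.982  0.189 -0.   ]
```

Emit:
step_arm:
  deltas:
    - [-0.4,0.9,0,0,0,0,-1]
    - [0,0,0,0,0,0,-1]

```text
clock: 4.35
tcp_pos: [0.6266, -0.1643, 0.066]
orientation: [0.0, 0.982, 0.189, -0.0]
wrist_force: [3.1, -4.8, -2.1]
finger_gap: 0.0004
grip_force: 2.2
```

Emit:
step_arm:
  deltas:
    - [-0.4,0.9,0,0,0,0,-1]
    - [0,0,0,0,0,0,-1]

```text
clock: 4.55
tcp_pos: [0.6266, -0.1643, 0.0661]
orientation: [0.001, 0.982, 0.189, 0.0]
wrist_force: [4.2, -6.4, -1.8]
finger_gap: 0.0003
grip_force: 3.4
```

```bash
python3 - <<'E'
from workcell import *
from h import *
rel(get_state(),"R")
E
```

```text
t 4.55 tcp [ 0.6266 -0.1643  0.0661] rad-hinge mm 15.7 lat -0.8 F [ 4.2 -6.4 -1.8] Frad 7.5 gap 0.0003 q [0.001 0.982 0.189 0.   ]
```

Force fell off at the snap and then rose against a hard stop with the TCP not moving. The right clip is shut and the box held still. I back off outward and go round to the back clip.

Emit:
step_arm:
  deltas:
    - [4,-9,0,0,0,0,-1]
    - [4,-10,0,0,0,0,-1]
    - [0,0,35,0,0,0,-1]
    - [0,0,35,0,0,0,-1]
    - [11,42,0,0,0,0,-1]

```text
clock: 5.05
tcp_pos: [0.6476, -0.1457, 0.1417]
orientation: [0.003, 0.983, 0.186, 0.003]
wrist_force: [1.2, 0.3, -0.3]
finger_gap: -0.0
grip_force: 0.0
```

Emit:
step_arm:
  deltas:
    - [11,42,0,0,0,0,-1]
    - [11,43,0,0,0,0,-1]
    - [11,43,0,0,0,0,-1]
    - [0,0,0,0,0,0,-1]
    - [0,0,0,0,0,0,-1]

```text
clock: 5.55
tcp_pos: [0.678, -0.011, 0.1358]
orientation: [-0.0, 0.982, 0.19, -0.001]
wrist_force: [0.5, -0.1, 0.6]
finger_gap: 0.0001
grip_force: 0.0
```

```bash
python3 - <<'E'
from workcell import *
from h import *
s=get_state();rel(s,"B");goto(s,"B",27)
E
```

```text
t 5.55 tcp [ 0.678  -0.011   0.1358] rad-hinge mm 28.0 lat 1.4 F [ 0.5 -0.1  0.6] Frad 0.4 gap 0.0001 q [-0.     0.982  0.19  -0.001]
B to 27 delta mm [-0.4 -1.6]
```

Emit:
step_arm:
  deltas:
    - [0,-1,-20,0,0,0,-1]
    - [0,0,-12,0,0,0,-1]
    - [0,0,-8,0,0,0,-1]
    - [0,0,-8,0,0,0,-1]
    - [0,0,-8,0,0,0,-1]

```text
clock: 6.05
tcp_pos: [0.678, -0.0141, 0.08]
orientation: [0.0, 0.982, 0.189, -0.0]
wrist_force: [-4.0, -0.7, 4.3]
finger_gap: -0.0001
grip_force: 2.3
```

Emit:
step_arm:
  deltas:
    - [0,0,-8,0,0,0,-1]
    - [0,0,-6,0,0,0,-1]
    - [-2.8,-1.1,0,0,0,0,-1]
    - [-2.8,-1.1,0,0,0,0,-1]
    - [0,0,0,0,0,0,-1]

```text
clock: 6.55
tcp_pos: [0.6746, -0.0147, 0.0663]
orientation: [-0.0, 0.982, 0.19, 0.002]
wrist_force: [5.6, 3.4, -6.1]
finger_gap: 0.0002
grip_force: 3.3
```

```bash
python3 - <<'E'
from workcell import *
from h import *
s=get_state();rel(s,"B")
E
```

```text
t 6.55 tcp [ 0.6746 -0.0147  0.0663] rad-hinge mm 23.5 lat -0.8 F [ 5.6  3.4 -6.1] Frad 6.4 gap 0.0002 q [-0.     0.982  0.19   0.002]
```

```bash
python3 - <<'E'
from workcell import *
from h import *
d=read_camera("wrist");a=d["image"][:,:,::-1];d=read_camera("scene");b=d["image"][170:320,220:380,::-1]
cv2.imwrite("pics/w2.png",np.hstack([cv2.resize(a,(480,360)),cv2.resize(b,(320,360))]))
rel(get_state(),"B")
E
```

```text
t 6.65 tcp [ 0.6747 -0.0147  0.0664] rad-hinge mm 23.5 lat -0.8 F [ 5.4  2.  -4.5] Frad 5.7 gap 0.0001 q [-0.     0.982  0.19   0.002]
```

View pics/w2.png

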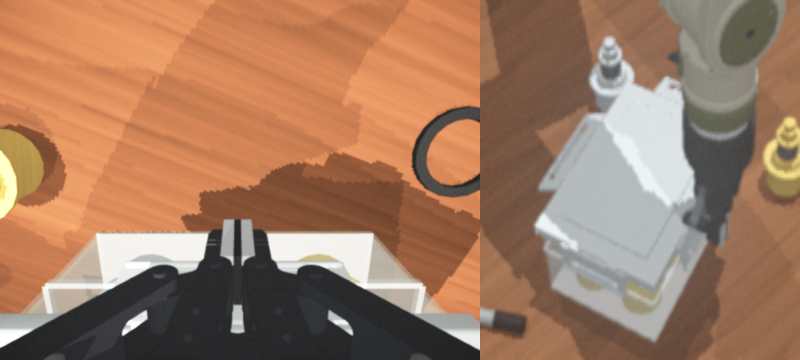

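The back clip is folded in to its rib: no plate shows beyond the box wall, and the finger face is about 12 mm out. Friction is dragging up on the clip, so I ease downward while pushing in.

Emit:
step_arm:
  deltas:
    - [0,0,-1.5,0,0,0,-1]
    - [0,0,-0.5,0,0,0,-1]

```text
clock: 6.85
tcp_pos: [0.6746, -0.0149, 0.0655]
orientation: [0.0, 0.982, 0.19, 0.002]
wrist_force: [4.6, 2.5, 3.3]
finger_gap: -0.0001
grip_force: 2.5
```

Emit:
step_arm:
  deltas:
    - [-0.9,-0.4,-0.5,0,0,0,-1]
    - [-0.9,-0.4,-0.5,0,0,0,-1]
    - [0,0,0,0,0,0,-1]

```text
clock: 7.15
tcp_pos: [0.6709, -0.0163, 0.0638]
orientation: [0.0, 0.982, 0.189, 0.0]
wrist_force: [0.6, 0.1, 1.1]
finger_gap: -0.0003
grip_force: 0.5
```

```bash
python3 - <<'E'
from workcell import *
from h import *
s=get_state();rel(s,"B")
E
```

```text
t 7.15 tcp [ 0.6709 -0.0163  0.0638] rad-hinge mm 19.5 lat -0.9 F [0.6 0.1 1.1] Frad 0.6 gap -0.0003 q [0.    0.982 0.189 0.   ]
```

Fz flipped as expected and the force dropped, which suggests a snap. I push on to the stop.

Emit:
step_arm:
  deltas:
    - [-0.9,-0.4,-0.2,0,0,0,-1]
    - [-0.9,-0.4,0,0,0,0,-1]
    - [0,0,0,0,0,0,-1]

```text
clock: 7.45
tcp_pos: [0.668, -0.0173, 0.0626]
orientation: [-0.0, 0.982, 0.189, -0.001]
wrist_force: [-0.4, -0.7, 0.0]
finger_gap: -0.0001
grip_force: 0.0
```

Emit:
step_arm:
  deltas:
    - [-0.9,-0.4,0,0,0,0,-1]
    - [0,0,0,0,0,0,-1]

```text
clock: 7.65
tcp_pos: [0.6677, -0.0176, 0.0629]
orientation: [0.0, 0.982, 0.189, -0.0]
wrist_force: [0.2, -0.5, 0.2]
finger_gap: 0.0
grip_force: 0.0
```

```bash
python3 - <<'E'
from workcell import *
from h import *
s=get_state();rel(s,"B")
E
```

```text
t 7.65 tcp [ 0.6677 -0.0176  0.0629] rad-hinge mm 16.0 lat -0.9 F [ 0.2 -0.5  0.2] Frad -0.0 gap 0.0 q [ 0.     0.982  0.189 -0.   ]
```

Emit:
step_arm:
  deltas:
    - [-0.9,-0.4,0,0,0,0,-1]
    - [0,0,0,0,0,0,-1]

```text
clock: 7.85
tcp_pos: [0.6674, -0.0178, 0.0631]
orientation: [-0.0, 0.982, 0.189, 0.0]
wrist_force: [0.2, 0.2, -0.3]
finger_gap: 0.0002
grip_force: 0.6
```

Emit:
step_arm:
  deltas:
    - [-0.9,-0.4,0,0,0,0,-1]
    - [0,0,0,0,0,0,-1]

```text
clock: 8.05
tcp_pos: [0.6672, -0.0179, 0.0632]
orientation: [-0.0, 0.982, 0.189, 0.001]
wrist_force: [4.9, 2.3, -2.6]
finger_gap: 0.0001
grip_force: 2.3
```

Emit:
step_arm:
  deltas:
    - [-0.5,-0.2,0,0,0,0,-1]
    - [0,0,0,0,0,0,-1]

```text
clock: 8.25
tcp_pos: [0.6671, -0.018, 0.0633]
orientation: [-0.0, 0.982, 0.189, 0.001]
wrist_force: [5.5, 2.6, -3.3]
finger_gap: 0.0003
grip_force: 3.1
```

```bash
python3 - <<'E'
from workcell import *
from h import *
s=get_state();rel(s,"B")
E
```

```text
t 8.25 tcp [ 0.6671 -0.018   0.0633] rad-hinge mm 15.3 lat -1.0 F [ 5.5  2.6 -3.3] Frad 6.1 gap 0.0003 q [-0.     0.982  0.189  0.001]
```

Hard stop, so the back clip is shut. Next the left clip.

Emit:
step_arm:
  deltas:
    - [9,4,0,0,0,0,-1]
    - [9,4,0,0,0,0,-1]
    - [0,0,36,0,0,0,-1]
    - [0,0,36,0,0,0,-1]
    - [-38,21,0,0,0,0,-1]

```text
clock: 8.75
tcp_pos: [0.6549, 0.0079, 0.1418]
orientation: [0.003, 0.982, 0.188, 0.008]
wrist_force: [1.1, -0.0, 0.4]
finger_gap: 0.0003
grip_force: 0.0
```

Emit:
step_arm:
  deltas:
    - [-38,21,0,0,0,0,-1]
    - [-38,21,0,0,0,0,-1]
    - [-38,21,0,0,0,0,-1]
    - [0,0,0,0,0,0,-1]
    - [0,0,0,0,0,0,-1]

```text
clock: 9.25
tcp_pos: [0.5315, 0.0741, 0.1356]
orientation: [0.0, 0.982, 0.19, 0.0]
wrist_force: [0.7, -0.5, -0.5]
finger_gap: -0.0001
grip_force: 0.0
```

```bash
python3 - <<'E'
from workcell import *
from h import *
s=get_state();rel(s,"L");goto(s,"L",29)
E
```

```text
t 9.25 tcp [0.5315 0.0741 0.1356] rad-hinge mm 28.9 lat -0.2 F [ 0.7 -0.5 -0.5] Frad -0.7 gap -0.0001 q [0.    0.982 0.19  0.   ]
L to 29 delta mm [0.2 0.2]
```

Emit:
step_arm:
  deltas:
    - [0,0,-20,0,0,0,-1]
    - [0,0,-10,0,0,0,-1]
    - [0,0,-8,0,0,0,-1]
    - [0,0,-8,0,0,0,-1]
    - [0,0,-8,0,0,0,-1]

```text
clock: 9.75
tcp_pos: [0.5327, 0.073, 0.0808]
orientation: [0.0, 0.982, 0.189, 0.0]
wrist_force: [0.4, -2.1, 2.5]
finger_gap: 0.0003
grip_force: 1.6
```

Emit:
step_arm:
  deltas:
    - [0,0,-8,0,0,0,-1]
    - [0,0,-7,0,0,0,-1]
    - [1.1,-2.8,-0.5,0,0,0,-1]
    - [1.1,-2.8,-0.5,0,0,0,-1]
    - [0,0,0,0,0,0,-1]

```text
clock: 10.25
tcp_pos: [0.535, 0.0676, 0.0668]
orientation: [0.0, 0.982, 0.189, 0.001]
wrist_force: [-1.8, -1.0, 12.4]
finger_gap: -0.0
grip_force: 8.2
```

```bash
python3 - <<'E'
from workcell import *
from h import *
s=get_state();rel(s,"L")
E
```

```text
t 10.25 tcp [0.535  0.0676 0.0668] rad-hinge mm 21.6 lat 0.5 F [-1.8 -1.  12.4] Frad -0.2 gap -0.0 q [0.    0.982 0.189 0.001]
```

The tip seems to be sitting on the bead. I back out slightly, go lower, and come in again.

Emit:
step_arm:
  deltas:
    - [-1.5,3.7,1,0,0,0,-1]
    - [-1.1,2.8,-2,0,0,0,-1]
    - [0,0,-3,0,0,0,-1]
    - [0,0,0,0,0,0,-1]

```text
clock: 10.65
tcp_pos: [0.535, 0.0691, 0.0664]
orientation: [0.007, 0.982, 0.187, 0.003]
wrist_force: [-7.6, -18.3, 32.9]
finger_gap: 0.0
grip_force: 16.5
```

```bash
python3 - <<'E'
from workcell import *
from h import *
s=get_state();rel(s,"L")
d=read_camera("wrist");a=d["image"][:,:,::-1];d=read_camera("scene");b=d["image"][170:320,220:380,::-1]
cv2.imwrite("pics/w3.png",np.hstack([cv2.resize(a,(480,360)),cv2.resize(b,(320,360))]))
E
```

```text
t 10.65 tcp [0.535  0.0691 0.0664] rad-hinge mm 22.9 lat 1.1 F [ -7.6 -18.3  32.9] Frad -14.1 gap 0.0 q [0.007 0.982 0.187 0.003]
```

View pics/w3.png

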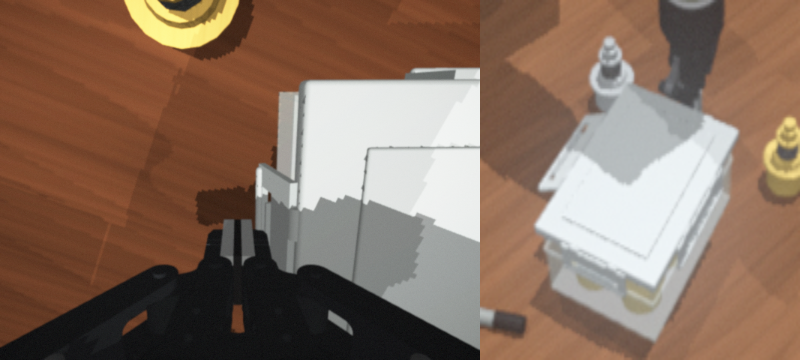

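The finger corner is caught in the slot and pressing on the clip's outer bar, around (265,235) in the left panel. I undo the last shifts and rise straight up, gently.

Emit:
step_arm:
  deltas:
    - [0,0,4,0,0,0,-1]
    - [2,-5,0,0,0,0,-1]
    - [0,0,1,0,0,0,-1]

```text
clock: 11.05
tcp_pos: [0.5347, 0.0685, 0.0675]
orientation: [0.001, 0.982, 0.189, 0.001]
wrist_force: [0.3, -3.1, 5.4]
finger_gap: 0.0001
grip_force: 2.5
```

```bash
python3 - <<'E'
from workcell import *
from h import *
s=get_state();rel(s,"L")
E
```

```text
t 11.05 tcp [0.5347 0.0685 0.0675] rad-hinge mm 22.5 lat 0.6 F [ 0.3 -3.1  5.4] Frad -3.0 gap 0.0001 q [0.001 0.982 0.189 0.001]
```

Emit:
step_arm:
  deltas:
    - [0.4,-0.9,1,0,0,0,-1]
    - [0,0,1,0,0,0,-1]
    - [0,0,0,0,0,0,-1]

```text
clock: 11.35
tcp_pos: [0.5334, 0.0688, 0.0677]
orientation: [-0.0, 0.982, 0.189, -0.0]
wrist_force: [0.3, -0.1, 0.3]
finger_gap: -0.0002
grip_force: 0.2
```

Emit:
step_arm:
  deltas:
    - [0,0,3,0,0,0,-1]
    - [0,0,3,0,0,0,-1]
    - [0,0,0,0,0,0,-1]

```text
clock: 11.65
tcp_pos: [0.534, 0.0687, 0.0745]
orientation: [0.0, 0.982, 0.189, 0.0]
wrist_force: [0.4, 1.1, 0.7]
finger_gap: 0.0002
grip_force: 0.0
```

```bash
python3 - <<'E'
from workcell import *
from h import *
s=get_state();rel(s,"L")
E
```

```text
t 11.65 tcp [0.534  0.0687 0.0745] rad-hinge mm 22.9 lat -0.0 F [0.4 1.1 0.7] Frad 0.9 gap 0.0002 q [0.    0.982 0.189 0.   ]
```

Emit:
step_arm:
  deltas:
    - [0,0,12,0,0,0,-1]
    - [-1.8,4.6,3,0,0,0,-1]
    - [-2.3,5.6,0,0,0,0,-1]
    - [0,0,0,0,0,0,-1]

```text
clock: 12.05
tcp_pos: [0.5293, 0.0796, 0.0893]
orientation: [-0.0, 0.982, 0.19, 0.0]
wrist_force: [0.4, 0.1, 0.2]
finger_gap: 0.0001
grip_force: 0.0
```

Emit:
step_arm:
  deltas:
    - [0,0,-8,0,0,0,-1]
    - [0,0,-8,0,0,0,-1]
    - [0,0,-7,0,0,0,-1]
    - [0,0,-5,0,0,0,-1]
    - [0,0,0,0,0,0,-1]

```text
clock: 12.55
tcp_pos: [0.5288, 0.0786, 0.0598]
orientation: [-0.0, 0.982, 0.189, -0.001]
wrist_force: [-0.6, -0.5, -0.1]
finger_gap: 0.0002
grip_force: 0.0
```

```bash
python3 - <<'E'
from workcell import *
from h import *
s=get_state();rel(s,"L")
E
```

```text
t 12.55 tcp [0.5288 0.0786 0.0598] rad-hinge mm 34.1 lat -1.1 F [-0.6 -0.5 -0.1] Frad -0.3 gap 0.0002 q [-0.     0.982  0.189 -0.001]
```

Emit:
step_arm:
  deltas:
    - [1.1,-2.8,0,0,0,0,-1]
    - [1.1,-2.8,0,0,0,0,-1]
    - [1.1,-2.8,0,0,0,0,-1]
    - [0,0,0,0,0,0,-1]

```text
clock: 12.95
tcp_pos: [0.5326, 0.0717, 0.0609]
orientation: [-0.002, 0.982, 0.19, -0.0]
wrist_force: [-1.4, 6.5, -2.0]
finger_gap: 0.0001
grip_force: 2.4
```

Emit:
step_arm:
  deltas:
    - [0.7,-1.9,-0.5,0,0,0,-1]
    - [0,0,0,0,0,0,-1]

```text
clock: 13.15
tcp_pos: [0.5328, 0.0708, 0.0606]
orientation: [-0.003, 0.982, 0.19, -0.0]
wrist_force: [-2.9, 8.8, 0.2]
finger_gap: 0.0
grip_force: 3.9
```

```bash
python3 - <<'E'
from workcell import *
from h import *
s=get_state();rel(s,"L")
E
```

```text
t 13.15 tcp [0.5328 0.0708 0.0606] rad-hinge mm 25.4 lat -0.3 F [-2.9  8.8  0.2] Frad 9.3 gap 0.0 q [-0.003  0.982  0.19  -0.   ]
```

Emit:
step_arm:
  deltas:
    - [0,0,-1.5,0,0,0,-1]
    - [0.2,-0.5,0,0,0,0,-1]
    - [0,0,0,0,0,0,-1]

```text
clock: 13.45
tcp_pos: [0.533, 0.0707, 0.0603]
orientation: [-0.003, 0.982, 0.19, 0.0]
wrist_force: [-5.9, 11.3, 8.5]
finger_gap: 0.0001
grip_force: 7.3
```

```bash
python3 - <<'E'
from workcell import *
from h import *
s=get_state();rel(s,"L");print(s["ft_torque"])
d=read_camera("wrist");a=d["image"][:,:,::-1];d=read_camera("scene");b=d["image"][170:320,220:380,::-1]
cv2.imwrite("pics/w4.png",np.hstack([cv2.resize(a,(480,360)),cv2.resize(b,(320,360))]))
E
```

```text
t 13.45 tcp [0.533  0.0707 0.0603] rad-hinge mm 25.2 lat -0.1 F [-5.9 11.3  8.5] Frad 12.7 gap 0.0001 q [-0.003  0.982  0.19   0.   ]
[1.75006629 0.86465143 0.0301884 ]
```

View pics/w4.png

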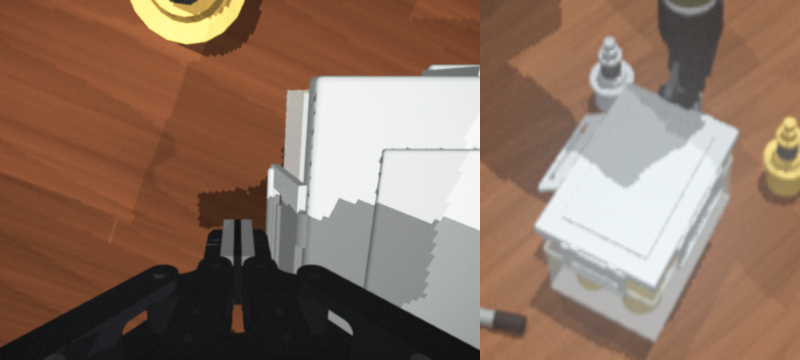

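The push is too stiff at this depth, because the thicker upper part of the finger bears high on the clip. I back out, raise the tip to 66 mm as on the right clip, and push again.

Emit:
step_arm:
  deltas:
    - [-1.1,2.8,1,0,0,0,-1]
    - [-0.7,1.9,3,0,0,0,-1]
    - [0,0,3.5,0,0,0,-1]
    - [0,0,0,0,0,0,-1]

```text
clock: 13.95
tcp_pos: [0.533, 0.0722, 0.0674]
orientation: [0.001, 0.982, 0.189, 0.001]
wrist_force: [-0.0, 0.5, 0.2]
finger_gap: 0.0001
grip_force: 0.0
```

Emit:
step_arm:
  deltas:
    - [1.1,-2.8,0,0,0,0,-1]
    - [0.9,-2.3,0,0,0,0,-1]
    - [0,0,0,0,0,0,-1]

```text
clock: 14.25
tcp_pos: [0.5342, 0.0678, 0.0667]
orientation: [-0.001, 0.982, 0.189, 0.0]
wrist_force: [-1.8, 4.1, 3.3]
finger_gap: -0.0
grip_force: 3.4
```

```bash
python3 - <<'E'
from workcell import *
from h import *
s=get_state();rel(s,"L")
E
```

```text
t 14.25 tcp [0.5342 0.0678 0.0667] rad-hinge mm 22.0 lat -0.1 F [-1.8  4.1  3.3] Frad 4.4 gap -0.0 q [-0.001  0.982  0.189  0.   ]
```

Matches the right clip's behaviour. I continue in 1 mm steps.

Emit:
step_arm:
  deltas:
    - [0.4,-0.9,-0.2,0,0,0,-1]
    - [0.4,-0.9,-0.2,0,0,0,-1]
    - [0,0,0,0,0,0,-1]

```text
clock: 14.55
tcp_pos: [0.535, 0.0653, 0.066]
orientation: [0.001, 0.982, 0.189, -0.0]
wrist_force: [0.3, 1.0, -0.2]
finger_gap: -0.0001
grip_force: 0.0
```

Emit:
step_arm:
  deltas:
    - [0.4,-0.9,-0.2,0,0,0,-1]
    - [0,0,0,0,0,0,-1]

```text
clock: 14.75
tcp_pos: [0.5354, 0.0642, 0.0658]
orientation: [0.001, 0.982, 0.189, -0.0]
wrist_force: [0.6, -0.2, -0.1]
finger_gap: 0.0
grip_force: 0.0
```

```bash
python3 - <<'E'
from workcell import *
from h import *
s=get_state();rel(s,"L")
E
```

```text
t 14.75 tcp [0.5354 0.0642 0.0658] rad-hinge mm 18.3 lat -0.4 F [ 0.6 -0.2 -0.1] Frad -0.4 gap 0.0 q [ 0.001  0.982  0.189 -0.   ]
```

Force gone, so it has snapped. I confirm against the stop.

Emit:
step_arm:
  deltas:
    - [0.4,-0.9,0,0,0,0,-1]
    - [0.4,-0.9,0,0,0,0,-1]
    - [0.2,-0.5,0,0,0,0,-1]
    - [0,0,0,0,0,0,-1]

```text
clock: 15.15
tcp_pos: [0.5354, 0.064, 0.0659]
orientation: [-0.002, 0.982, 0.19, -0.0]
wrist_force: [-2.6, 6.7, 1.3]
finger_gap: -0.0001
grip_force: 3.6
```

Emit:
step_arm:
  deltas:
    - [0.4,-0.9,0,0,0,0,-1]
    - [0,0,0,0,0,0,-1]

```text
clock: 15.35
tcp_pos: [0.5354, 0.0639, 0.0658]
orientation: [-0.002, 0.982, 0.19, -0.001]
wrist_force: [-2.9, 9.8, 2.0]
finger_gap: -0.0001
grip_force: 5.2
```

```bash
python3 - <<'E'
from workcell import *
from h import *
s=get_state();rel(s,"L")
E
```

```text
t 15.35 tcp [0.5354 0.0639 0.0658] rad-hinge mm 18.0 lat -0.5 F [-2.9  9.8  2. ] Frad 10.2 gap -0.0001 q [-0.002  0.982  0.19  -0.001]
```

The left clip is at its stop. Now the front clip.

Emit:
step_arm:
  deltas:
    - [-4,9,0,0,0,0,-1]
    - [-4,10,0,0,0,0,-1]
    - [0,0,36,0,0,0,-1]
    - [0,0,36,0,0,0,-1]
    - [-11,-42,0,0,0,0,-1]

```text
clock: 15.85
tcp_pos: [0.5221, 0.0412, 0.1431]
orientation: [0.001, 0.981, 0.192, 0.005]
wrist_force: [2.4, -0.8, -0.6]
finger_gap: 0.0002
grip_force: 0.0
```

Emit:
step_arm:
  deltas:
    - [-11,-42,0,0,0,0,-1]
    - [-11,-43,0,0,0,0,-1]
    - [-11,-43,0,0,0,0,-1]
    - [0,0,0,0,0,0,-1]
    - [0,0,0,0,0,0,-1]

```text
clock: 16.35
tcp_pos: [0.4845, -0.0901, 0.1381]
orientation: [0.0, 0.982, 0.188, 0.0]
wrist_force: [-0.8, 0.2, -0.3]
finger_gap: 0.0001
grip_force: 0.0
```

```bash
python3 - <<'E'
from workcell import *
from h import *
s=get_state();rel(s,"F");goto(s,"F",31)
E
```

```text
t 16.35 tcp [ 0.4845 -0.0901  0.1381] rad-hinge mm 29.1 lat -0.0 F [-0.8  0.2 -0.3] Frad 0.7 gap 0.0001 q [0.    0.982 0.188 0.   ]
F to 31 delta mm [-1.8 -0.7]
```

Emit:
step_arm:
  deltas:
    - [-2,-1,-20,0,0,0,-1]
    - [0,0,-13,0,0,0,-1]
    - [0,0,-8,0,0,0,-1]
    - [0,0,-8,0,0,0,-1]
    - [0,0,-8,0,0,0,-1]

```text
clock: 16.85
tcp_pos: [0.4837, -0.0896, 0.081]
orientation: [0.0, 0.982, 0.19, 0.001]
wrist_force: [1.6, 0.7, 3.3]
finger_gap: 0.0
grip_force: 1.4
```

Emit:
step_arm:
  deltas:
    - [0,0,-8,0,0,0,-1]
    - [0,0,-7,0,0,0,-1]
    - [0,0,0,0,0,0,-1]

```text
clock: 17.15
tcp_pos: [0.4818, -0.09, 0.0649]
orientation: [-0.0, 0.982, 0.189, -0.001]
wrist_force: [1.1, 0.8, 0.3]
finger_gap: -0.0002
grip_force: 0.0
```

```bash
python3 - <<'E'
from workcell import *
from h import *
s=get_state();rel(s,"F")
E
```

```text
t 17.15 tcp [ 0.4818 -0.09    0.0649] rad-hinge mm 31.6 lat 1.1 F [1.1 0.8 0.3] Frad -1.3 gap -0.0002 q [-0.     0.982  0.189 -0.001]
```

Free of the clip at 65 mm. Pushing in.

Emit:
step_arm:
  deltas:
    - [2.8,1.1,0,0,0,0,-1]
    - [2.8,1.1,0,0,0,0,-1]
    - [0,0,0,0,0,0,-1]

```text
clock: 17.45
tcp_pos: [0.4887, -0.0882, 0.0662]
orientation: [0.0, 0.982, 0.189, 0.0]
wrist_force: [-0.1, 0.6, -1.1]
finger_gap: 0.0001
grip_force: 0.1
```

Emit:
step_arm:
  deltas:
    - [0.9,0.4,-0.3,0,0,0,-1]
    - [0.9,0.4,-0.3,0,0,0,-1]
    - [0,0,0,0,0,0,-1]

```text
clock: 17.75
tcp_pos: [0.4896, -0.0878, 0.0656]
orientation: [0.0, 0.982, 0.189, -0.001]
wrist_force: [-3.2, -1.4, 3.7]
finger_gap: -0.0003
grip_force: 2.5
```

```bash
python3 - <<'E'
from workcell import *
from h import *
s=get_state();rel(s,"F")
E
```

```text
t 17.75 tcp [ 0.4896 -0.0878  0.0656] rad-hinge mm 23.4 lat 0.3 F [-3.2 -1.4  3.7] Frad 3.5 gap -0.0003 q [ 0.     0.982  0.189 -0.001]
```

Emit:
step_arm:
  deltas:
    - [0.9,0.4,-0.2,0,0,0,-1]
    - [0.9,0.4,-0.2,0,0,0,-1]
    - [0,0,0,0,0,0,-1]

```text
clock: 18.05
tcp_pos: [0.4917, -0.0868, 0.0649]
orientation: [0.0, 0.982, 0.189, -0.0]
wrist_force: [-2.6, -3.1, -0.6]
finger_gap: 0.0001
grip_force: 1.7
```

Emit:
step_arm:
  deltas:
    - [0.9,0.4,-0.2,0,0,0,-1]
    - [0.9,0.4,-0.2,0,0,0,-1]
    - [0,0,0,0,0,0,-1]

```text
clock: 18.35
tcp_pos: [0.4948, -0.0854, 0.0649]
orientation: [-0.0, 0.982, 0.189, 0.001]
wrist_force: [0.1, -0.2, -0.3]
finger_gap: -0.0001
grip_force: 0.0
```

```bash
python3 - <<'E'
from workcell import *
from h import *
s=get_state();rel(s,"F")
E
```

```text
t 18.35 tcp [ 0.4948 -0.0854  0.0649] rad-hinge mm 17.8 lat 0.5 F [ 0.1 -0.2 -0.3] Frad -0.1 gap -0.0001 q [-0.     0.982  0.189  0.001]
```

Snapped. I press to the stop, then retreat outward and up towards the start side so the views are clear.

Emit:
step_arm:
  deltas:
    - [0.9,0.4,0,0,0,0,-1]
    - [0.9,0.4,0,0,0,0,-1]
    - [0.9,0.4,0,0,0,0,-1]
    - [0,0,0,0,0,0,-1]

```text
clock: 18.75
tcp_pos: [0.4962, -0.0846, 0.0647]
orientation: [0.0, 0.982, 0.189, -0.0]
wrist_force: [-1.4, -1.3, 1.3]
finger_gap: 0.0001
grip_force: 0.9
```

Emit:
step_arm:
  deltas:
    - [0.5,0.2,0,0,0,0,-1]
    - [0,0,0,0,0,0,-1]

```text
clock: 18.95
tcp_pos: [0.4964, -0.0845, 0.0646]
orientation: [0.0, 0.982, 0.189, -0.001]
wrist_force: [-4.2, -2.0, 2.6]
finger_gap: -0.0003
grip_force: 2.0
```

```bash
python3 - <<'E'
from workcell import *
from h import *
s=get_state();rel(s,"F")
E
```

```text
t 18.95 tcp [ 0.4964 -0.0845  0.0646] rad-hinge mm 16.0 lat 0.8 F [-4.2 -2.   2.6] Frad 4.6 gap -0.0003 q [ 0.     0.982  0.189 -0.001]
```

Emit:
step_arm:
  deltas:
    - [-9,-4,0,0,0,0,-1]
    - [-9,-4,0,0,0,0,-1]
    - [0,0,45,0,0,0,-1]
    - [0,0,45,0,0,0,-1]
    - [0,0,45,0,0,0,-1]

```text
clock: 19.45
tcp_pos: [0.4778, -0.0923, 0.2009]
orientation: [-0.0, 0.982, 0.189, -0.0]
wrist_force: [2.0, 0.1, 0.1]
finger_gap: -0.0001
grip_force: 0.0
```

Emit:
step_arm:
  deltas:
    - [-5,-45,0,0,0,0,-1]
    - [-5,-45,0,0,0,0,-1]
    - [-5,-45,0,0,0,0,-1]
    - [-5,-45,0,0,0,0,-1]
    - [0,-45,0,0,0,0,-1]

```text
clock: 19.95
tcp_pos: [0.4576, -0.319, 0.1998]
orientation: [-0.0, 0.982, 0.189, 0.0]
wrist_force: [0.8, -0.2, 0.2]
finger_gap: -0.0
grip_force: 0.0
```

Emit:
step_arm:
  deltas:
    - [-20,-40,0,0,0,0,-1]
    - [-20,-40,0,0,0,0,-1]
    - [-20,-30,0,0,0,0,-1]
    - [0,0,0,0,0,0,-1]
    - [0,0,0,0,0,0,-1]

```text
clock: 20.45
tcp_pos: [0.3978, -0.4277, 0.1993]
orientation: [-0.0, 0.982, 0.188, 0.0]
wrist_force: [0.4, 0.4, 0.2]
finger_gap: 0.0001
grip_force: 0.0
```

```bash
python3 - <<'E'
from workcell import *
from h import *
rel(get_state(),"F")
a=read_camera("top")["image"][170:320,240:440,::-1];b=read_camera("scene")["image"][170:320,220:380,::-1]
o=np.load("top0.npz")["image"][170:320,240:440,::-1]
cv2.imwrite("pics/end.png",np.hstack([cv2.resize(a,(400,300),interpolation=2),cv2.resize(b,(400,300),interpolation=2)]))
cv2.imwrite("pics/end.png",np.vstack([cv2.imread("pics/end.png"),np.hstack([cv2.resize(o,(400,300)),np.zeros((300,400,3),np.uint8)])]))
E
```

```text
t 20.45 tcp [ 0.3978 -0.4277  0.1993] rad-hinge mm 235.2 lat -281.1 F [0.4 0.4 0.2] Frad -0.5 gap 0.0001 q [-0.     0.982  0.188  0.   ]
```

View pics/end.png

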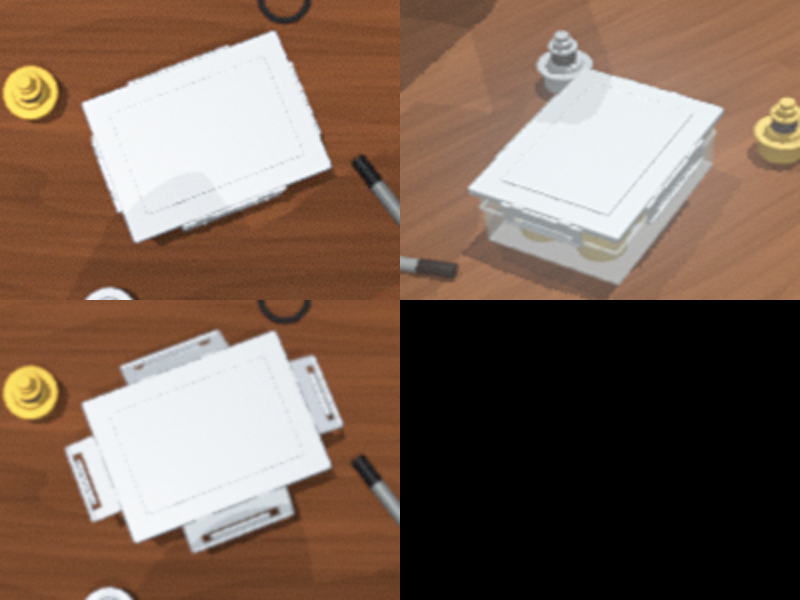

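The final top view shows all four clips tucked under the rim, with only thin beads showing. The lid corners sit where they did at the start, for example (275,32) now against (275,332−300) before, and the bystanders haven't moved.

```bash
python3 -c "
from workcell import *
print(hand_in())"
```

```text
the job is handed in; nothing more can be done
None
```

All four clips are pressed shut: each gave way with a snap and then met a firm stop. In the final view the box and its lid stand where they started and the bystanders in view have not moved; the job is handed in at about 20.5 s of the 58 s allowed.

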